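Shut the flip lids and bring the marked spice jar to the front of the condiment carousel

ROBOT

A 7-joint arm with a two-finger parallel gripper is mounted at the origin on a cart in front of the work surface, level with it; the furniture and walls round the work are solid. World frame = base frame: x ahead of the robot, y to its left, z up, the work surface at z = 0. Lengths are in m, angles in rad, forces in N, time in s.
With the tool pointing down it reaches from about 0.35 to 0.9 m from the base axis. Payload 8.1 kg.
Tool frame: the origin (TCP) lies at the very end of the fingers, on their centre line; the grasp point (between the pads) lies 19 mm behind it; y points along the fingers, z is the direction in which the jaws open and shut, and the axes are right-handed (so a half turn about y gives the same grasp; the last joint's range is limited). The gripper opens to 92 mm and grips with 3 to 60 N. Pads are 19 mm wide; open, the fingers measure 130 mm over their backs; the gripper's body (75 mm by 190 mm) begins 47 mm behind the grasp point.
Start: joints at [-1.244, 0.434, 0.025, 1.573, -0.012, 1.134, -0.075], TCP at [0.26, 0.568, 0.227] pointing down, gripper open.
Joint ranges: [-2.62, 2.62], [-0.44, 2.09], [-1.27, 1.32], [0.08, 2.57], [-1.32, 4.46], [0.12, 2], [-2.74, 2.74]. Speed limits (rad/s): [2.22, 2.22, 3.01, 3.01, 3.14, 3.14, 3.14].

INTERFACE

Orientations are given as [roll, pitch, yaw] about the fixed x, y, z axes, in that order (R = Rz(yaw) Ry(pitch) Rx(roll)).
In Python, from plant import arm, open_gripper, close_gripper, kin, camera, get_calibration, hand_in gives the robot as it stands. The module is installed in compiled form; this text tells all that it offers. Calls block until the motion is done:
- arm.move_pose(position, orientation): joint-space move of the TCP to a pose.
- arm.line_to(position, frame=None, speed=0.15, max_force=None): straight line of the TCP; frame=None keeps the orientation; speed is the mean speed in m/s. With max_force (N) it stops when the force on the tool has changed by that much, and returns True; else False.
- arm.goto_joints(angles): joint-space move.
- open_gripper() and close_gripper(effort=None): open the fingers fully, or close them until they stop; effort is the grip in N (None keeps the last).
- arm.sleep(seconds).
- kin.inverse_kinematics(position, orientation): joint angles nearest the present ones, or None.
- camera(name): name is "scene" or "top" or "wrist"; returns the picture (480x640x3 uint8, blue, green, red); there is no depth.
- get_calibration(name): a dict with "intrinsics" (3x3 intrinsics, pixels), "R" (3x3) and "t" (3): a world point X has camera coordinates R X + t. Camera axes: x right, y down, z forward; pixel columns grow to the right and rows downward; lengths in m; the calibration is good to about 2 mm. The wrist camera is an equidistant fisheye: a pixel r from the principal point sees the ray r / f radians off the axis. A picture is of the moment at which its call begins: read the wrist's pose just before it. get_calibration takes no time and is no camera call; for the wrist camera it gives the pose at the moment of the call.
A pose or a line that the arm cannot do raises arm.PlanningError and nothing moves.
- hand_in(): hands the job in, once; it reports no verdict.
Readings, each from a call of its own:
- arm.current_time(): time.
- arm.current_joint_positions(): joint angles.
- arm.current_qvel(): joint speeds.
- arm.current_joint_efforts(): joint torques, N m.
- arm.current_tool_pos(): TCP position.
- arm.current_tool_rot(): TCP orientation.
- arm.current_contact_force(): force on the tool from outside, world axes, zero at the start.
- arm.current_torque(): the same for the moment, N m.
- arm.current_finger_gap(): opening from 0.0 (shut) to 1.0 (fully open).
Only numpy, scipy, OpenCV 4.12 (cv2) and the standard library are available. Lean on these libraries where they do the work, as an engineer would, in place of code of your own. Each camera call takes 0.05 s, during which the arm holds its last target.

TASK

Two flip lids of the condiment carousel, the blue one and the green one, have been left standing open in the way of your hand: first press each one down until its catch clicks and holds it fully shut. Then turn the carousel until the spice jar with the orange dot stands at the front, in line with the orange arrow on the base, and finish while still gripping the black handle on the centre post, holding the turntable still so that a colleague can relabel the jar. Leave the other things on the worktop where they are.

Things in the scene. Friction and masses are not known exactly. Their poses are not given: they have to be found in the camera images.
- carousel_base: Fixed dark steel foot of the condiment carousel, a disc of 254 mm diameter, 20 mm high. Origin on the worktop, exactly under the vertical axis of the turntable. Its own -x axis points to its front (towards the robot, give or take 25 degrees), where a steel spoon rest 96 mm wide and 20 mm high sticks out to 185 mm from the axis.
- front_arrow (a point): Tip of the orange arrow on the spoon rest: 136 mm in front of the turntable axis, 13 mm above the worktop. The arrow points to the axis.
- turntable (a joint): Angle of the turntable about its vertical axis, rad, growing anticlockwise seen from above; 0 (or any whole turn) = the marked jar exactly at the front. Turns freely either way, no stop, friction about 0.04 N m. Steel disc, 250 mm wide, top 31 mm above the worktop; fixed on it a quarter turn apart, anticlockwise: marked jar, green-lid pot, salt shaker, blue-lid pot.
- jar_mark (a point): Centre of the orange dot (24 mm wide) on the yellow cap of the spice jar (42 mm wide): 78 mm from the turntable axis, 129 mm above the worktop. This jar must come to the front. The salt shaker opposite is 44 mm wide, its top 122 mm above the worktop; pots and jars all stand with their centres 78 mm from the axis.
- handle_grip (a point): Grip point of the black handle on top of the centre post, on the turntable axis, 156 mm above the worktop. The handle is a rounded upright bar 62 mm long along this point's x axis, 14 mm thick along its y axis, and reaches from 137 to 171 mm above the worktop. It is fixed to the turntable: its -x axis points to the marked jar. Grip it from above across its thickness (along y).
- blue_lid (a joint): Opening angle of the blue lid, rad: 0 = fully shut, grows as it opens upward, at most 1.3. The hinge is stiff (0.03 N m): the lid stays where it is left. At about 0.12 a nib on its free edge meets a sprung catch on the pot; about 6 N downward on the pad pushes it past, then the catch holds it shut. A lid that has not clicked stays above 0.06.
- blue_lid_pad (a point): Centre of the thumb ring (23 mm wide) on the upper face of the blue lid, 50 mm from the hinge line; when shut 93 mm from the turntable axis, 110 mm above the worktop. x axis: from hinge to free edge; z: out of the upper face. Round lid, 69 mm wide, 5.5 mm thick, hinged on the side next to the centre post; its free edge, with the catch tongue, ends 72 mm from the hinge.
- blue_lid_hinge (a point): Middle of the hinge line of the blue lid, 43 mm from the turntable axis, 104 mm above the worktop. Axes as for the pad (they turn with the lid).
- green_lid (a joint): Opening angle of the green lid, rad: works like the blue one's.
- green_lid_pad (a point): The same point on the green lid, which is like the blue one; its pot stands on the opposite side of the turntable.
- green_lid_hinge (a point): Middle of the hinge line of the green lid, as for the blue one.
- kitchen_timer: White round kitchen timer, 63 mm wide, 56 mm high, loose, right of the carousel; origin at its underside. Leave it alone.
- steel_cup: Steel cup, 76 mm wide, 102 mm high, loose, right of the carousel; origin at its underside. Leave it alone.
- sauce_bottle: Dark sauce bottle with yellow cap, 59 mm wide, 203 mm high, loose, to the right at the back; origin at its underside. Leave it alone.
- sample_box_c: Small box with white lid, 69x103x48 mm, loose, to the left at the front; origin at its underside. Leave it alone.
- label_roll: Roll of labels, 60 mm wide, 30 mm high, loose, left of the carousel; origin at its underside. Leave it alone.
- handle: The same black handle as a body; origin on the turntable axis at its underside, 137 mm above the worktop, axes as for its grip point.

How it is judged:
By the outcome, as a careful person would: the job done as asked, in the order asked, and still so for the second after the job is handed in, while the arm keeps its last pose, push and grip.
It also fails if it takes over 72 s, if anything falls off the work surface, if the arm or the gripper's body presses on something with over 40 N, if the wrist force passes 120 N, or if a joint passes its speed limit or range.

## Working session

There is one attempt and no reset: what is moved stays moved. The work goes in short steps, each a Python script; the robot and the scene stay as the last script left them, time stands still between calls to the robot, and variables do not carry over. Pictures are saved under pics/ and viewed, and the job is handed in when it is done.

```bash
mkdir -p pics; ls; python3 - <<'E'
from plant import *
import cv2
for n in("scene","top","wrist"):
    c=get_calibration(n); print(n,c["intrinsics"].tolist(),c["R"].round(4).tolist(),c["t"].round(4).tolist())
    cv2.imwrite(f"pics/{n}0.png",camera(n))
print(arm.current_time(),arm.current_tool_rot())
E
```

```text
pics
scene [[525.8183936760134, 0.0, 316.0313630887357], [0.0, 525.8183936760134, 235.8869433047437], [0.0, 0.0, 1.0]] [[0.8472, -0.5313, 0.0055], [-0.4124, -0.6641, -0.6236], [0.335, 0.5261, -0.7817]] [-0.4775, 0.2468, 1.192]
top [[602.024953428859, 0.0, 317.31650904890665], [0.0, 602.024953428859, 242.37221123005193], [0.0, 0.0, 1.0]] [[-0.012, -0.9999, 0.0071], [-0.982, 0.0105, -0.1888], [0.1887, -0.0093, -0.982]] [-0.0705, 0.5334, 1.6142]
wrist [[371.64829954431775, 0.0, 313.6299964054278], [0.0, 371.64829954431775, 235.89050017605118], [0.0, 0.0, 1.0]] [[0.4158, 0.9095, -0.0013], [0.8706, -0.3976, 0.2897], [0.2629, -0.1216, -0.9571]] [-0.6245, -0.0363, 0.3912]
0.15 [-1.57199391e+00 -1.25147577e-04 -4.29910103e-01]
```

View pics/scene0.png

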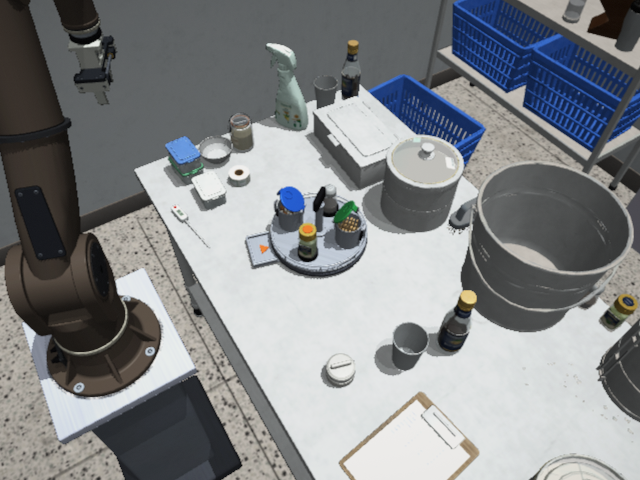

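View pics/top0.png

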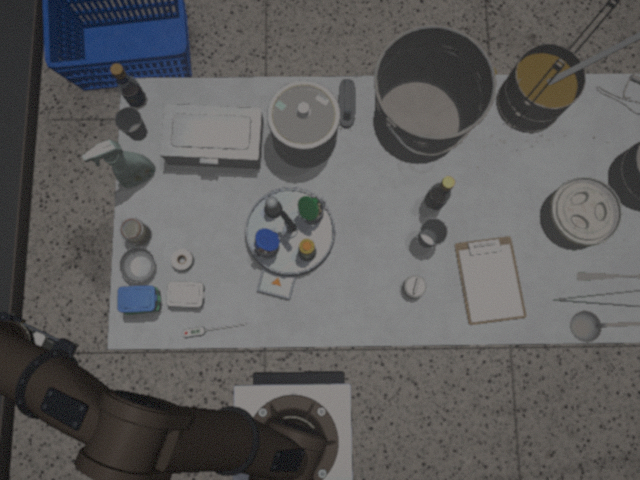

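View pics/wrist0.png

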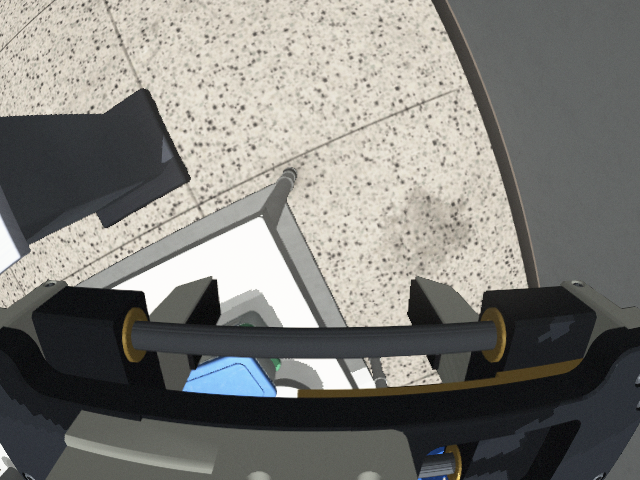

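The scene shows the carousel at about (318,235) and the top view at (290,232). The jar is front-right, blue is front-left, green is back-right, and the arrow is near (277,282) in the top view. I'll enlarge both.

```bash
python3 - <<'E'
import cv2
a=cv2.imread("pics/top0.png")[180:305,230:350]; cv2.imwrite("pics/topc.png",cv2.resize(a,None,fx=5,fy=4.8,interpolation=2) if 0 else cv2.resize(a,(576,600),interpolation=2))
a=cv2.imread("pics/scene0.png")[170:280,240:380]; cv2.imwrite("pics/scenec.png",cv2.resize(a,(700,550),interpolation=2))
E
```

```text
(no output)
```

View pics/topc.png

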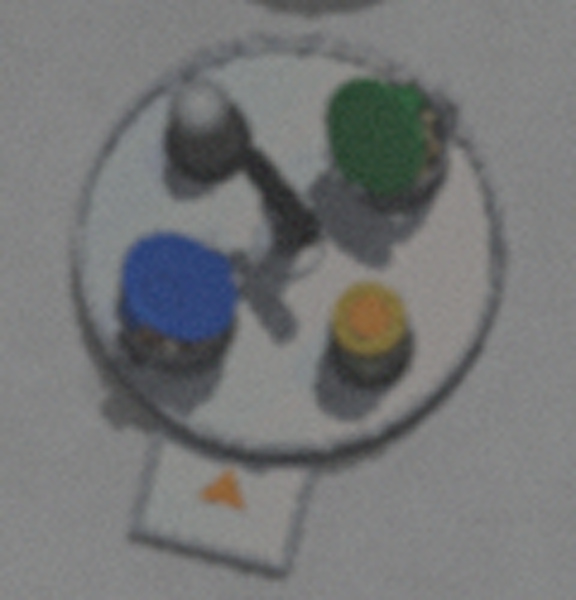

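View pics/scenec.png

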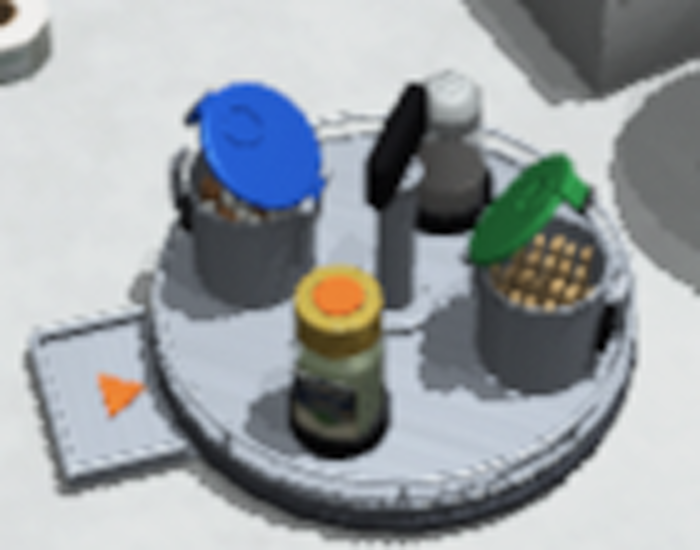

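```bash
cat > h.py <<'E'
import numpy as np, cv2
from plant import *
from scipy.optimize import least_squares
def proj(n,X,c=None):
    c=c or get_calibration(n); p=c["R"]@np.asarray(X)+c["t"]; p=c["intrinsics"]@p; return p[:2]/p[2]
def u(a): return np.array([np.cos(a),np.sin(a)])
def P(o,r,a,z): return np.r_[o+r*u(a),z]
def lid(o,az,a,s=.05,h=.006): return P(o,.043+s*np.cos(a)-h*np.sin(a),az,.104+s*np.sin(a)+h*np.cos(a))
E
python3 - <<'E'
from h import *
C={n:get_calibration(n) for n in("scene","top")}
obs=[]
def T(x,y): return np.array([230+x/4.8,180+y/4.8])-.4
def S(x,y): return np.array([240+x/5,170+y/5])-.4
H=np.pi/2
def res(p,v=0):
    o=p[:2]; f,th,b,g=p[2:]; j=f+th
    L=[("top",P(o,.078,j,.129),T(370,316)),("scene",P(o,.078,j,.129),S(339,296)),
       ("top",P(o,.136,f,.013),T(226,468)),("scene",P(o,.136,f,.013),S(145,388)),
       ("scene",lid(o,j-H,b),S(243,126)),("scene",lid(o,j+H,g),S(535,190)),
       ("scene",lid(o,j-H,b,.072,.003),S(200,110)),("scene",lid(o,j+H,g,.072,.003),S(580,185)),
       ("top",lid(o,j-H,b,.037),T(180,286)),("top",lid(o,j+H,g,.037),T(380,136)),]
    L+=[("top",P(o,.031,j,.171),T(305,222)),("top",P(o,.031,j+np.pi,.171),T(250,152))]
    r=np.array([proj(n,X,C[n])-q for n,X,q in L])
    if v:
        for l,e in zip(L,r): print(l[0],l[2].round(1),e.round(1))
    return r.ravel()
s=least_squares(res,[.55,.05,np.pi-.2,.9,.6,.6],loss="soft_l1")
print(s.x.round(4),np.degrees(s.x[2:]).round(1));res(s.x,1)
E
```

```text
[5.7320e-01 1.6000e-03 2.8649e+00 9.3460e-01 5.5900e-01 8.8250e-01] [164.1  53.5  32.   50.6]
top [306.7 245.4] [-0.6 -0.7]
scene [307.4 228.8] [0.6 1.1]
top [276.7 277.1] [-0.3 -0.1]
scene [268.6 247.2] [-0.6  0.6]
scene [288.2 194.8] [-0.2  1.5]
scene [346.6 207.6] [0.4 2. ]
scene [279.6 191.6] [0.6 0. ]
scene [355.6 206.6] [-1.7  0.6]
top [267.1 239.2] [-0.6 -0.8]
top [308.8 207.9] [-2.6 -0.6]
top [293.1 225.8] [1.4 1.8]
top [281.7 211.3] [-1.9 -2. ]
```

```bash
cat >> h.py <<'E'
O=np.array([.5732,.0016]); F=2.8649; TH=.9346; H=np.pi/2
E
python3 - <<'E'
from h import *
print("disc centre px", (proj("top",np.r_[O,.031])-[230,180])*4.8)
ths=np.linspace(0,2*np.pi,60); q=np.array([(proj("top",P(O,.125,a,.031))-[230,180])*4.8 for a in ths]); print(q.min(0),q.max(0), "seen 75..503")
for az in (F+TH-H,F+TH+H):
    for k in(0,1):
        yaw=(az+np.pi*k+np.pi)%(2*np.pi)-np.pi
        for z in(.11,.3): print(az,yaw,z,kin.inverse_kinematics(P(O,.093,az,z),[-H,0,yaw]))
E
```

```text
disc centre px [284.4945784  239.13198182]
[70.79257997 33.19803438] [497.94053451 450.71252097] seen 75..503
2.2287036732051035 2.2287036732051035 0.11 [-1.00616667  0.66002746  1.15402801  2.0167403  -0.74682466  0.97078251
 -1.94821347]
2.2287036732051035 2.2287036732051035 0.3 [-1.11064082  0.33759386  1.17013943  1.76705028 -0.3266442   1.25487462
 -2.34060384]
2.2287036732051035 -0.9128889803846896 0.11 [-0.54175217  0.41768925  0.39247555  1.9845152  -0.22235242  0.78038942
  0.63717919]
2.2287036732051035 -0.9128889803846896 0.3 [-0.64811044  0.21232375  0.49548334  1.73967558 -0.1070386   1.21636715
  0.53311324]
5.370296326794897 -0.9128889803846896 0.11 [-0.27463473  0.58984522  0.46127567  1.70659694 -0.31649512  0.91974936
  0.97090788]
5.370296326794897 -0.9128889803846896 0.3 [-0.41956831  0.45432625  0.69601802  1.4769711  -0.29495341  1.31696482
  0.95846362]
5.370296326794897 2.2287036732051035 0.11 [-0.62640826  0.83763036  1.14582649  1.73519074 -0.8373311   1.14642273
 -1.70530877]
5.370296326794897 2.2287036732051035 0.3 [-0.6384429   0.60075391  1.15482958  1.49376484 -0.55175348  1.40579828
 -1.94222163]
```

```bash
cat >> h.py <<'E'
def arcpt(az,a,s=.060):
    return P(O,.043+s*np.cos(a)-.006*np.sin(a)-.0095,az,.104+s*np.sin(a)+.006*np.cos(a))
E
python3 - <<'E'
from h import *
O[:]=[.5732,.0006]
az=F+TH-H
close_gripper(20)
p=arcpt(az,.56); p[2]=.29
arm.move_pose(p,[-H,0,-.913])
print(arm.current_tool_pos(),arm.current_time(),arm.current_contact_force(),arm.current_finger_gap())
c=get_calibration("wrist"); np.savez("w1.npz",R=c["R"],t=c["t"])
cv2.imwrite("pics/wrist1.png",camera("wrist"))
cv2.imwrite("pics/scene1.png",cv2.resize(camera("scene")[120:300,200:420],(733,600)))
E
```

```text
[0.52348128 0.06636676 0.28972084] 3.65 [-0.15410658 -0.08849323 -0.00645204] 0.0020378118810534408
```

View pics/wrist1.png

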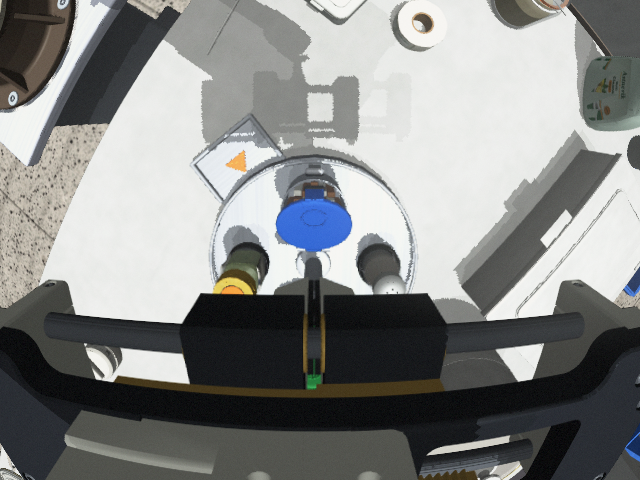

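View pics/scene1.png

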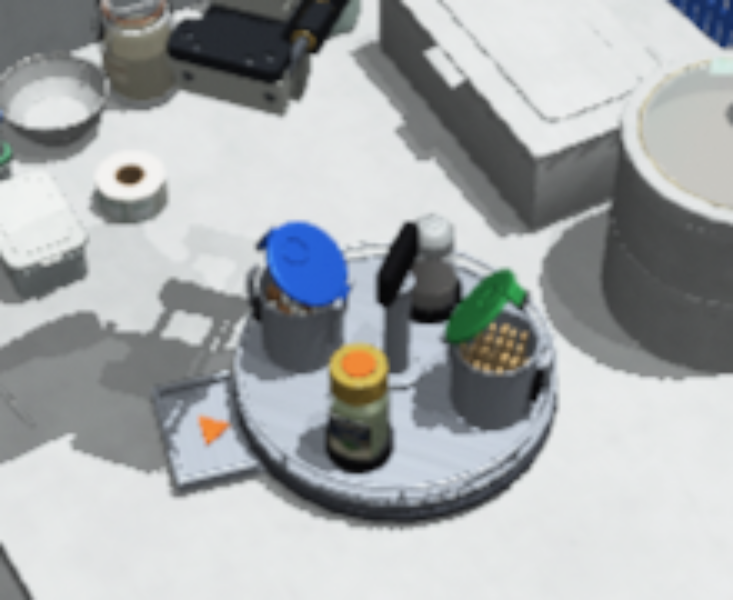

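```bash
python3 - <<'E'
import cv2
a=cv2.imread("pics/wrist1.png")[110:300,190:430]; cv2.imwrite("pics/w1c.png",cv2.resize(a,(720,570),interpolation=2))
E
```

```text
(no output)
```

View pics/w1c.png

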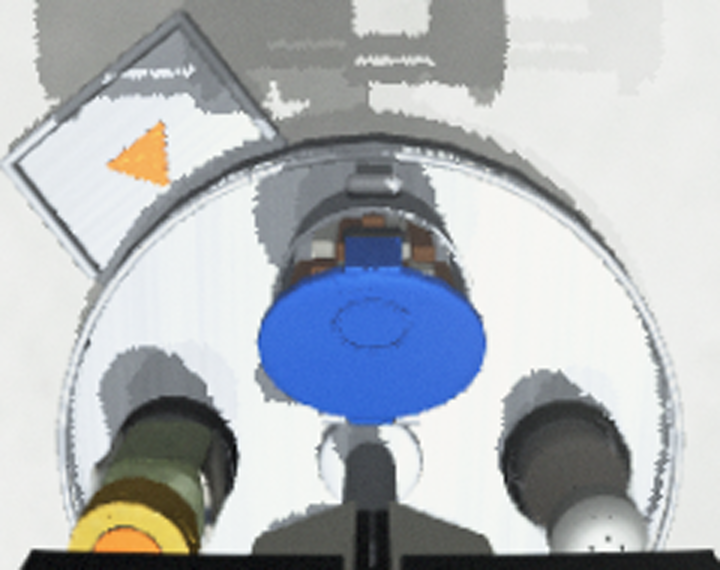

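```bash
cat >> h.py <<'E'
def fish(c,X):
    p=c["R"]@np.asarray(X)+c["t"]; th=np.arctan2(np.hypot(p[0],p[1]),p[2]); K=get_calibration("wrist")["intrinsics"]
    d=p[:2]/np.hypot(p[0],p[1]); return K[[0,1],[2,2]]+K[0,0]*th*d
E
python3 - <<'E'
from h import *
C={n:get_calibration(n) for n in("scene","top")}; W=dict(np.load("w1.npz"))
def T(x,y): return np.array([230+x/4.8,180+y/4.8])-.4
def S(x,y): return np.array([240+x/5,170+y/5])-.4
def V(x,y): return np.array([190+x/3,110+y/3])-.3
ths=np.linspace(0,2*np.pi,90)
def res(p,v=0):
    o=p[:2]; f,th,b,g=p[2:]; j=f+th
    L=[("top",P(o,.078,j,.129),T(370,316)),("scene",P(o,.078,j,.129),S(339,296)),
       ("top",P(o,.136,f,.013),T(226,468)),("scene",P(o,.136,f,.013),S(145,388)),
       ("scene",lid(o,j-H,b),S(243,126)),("scene",lid(o,j+H,g),S(535,190)),
       ("scene",lid(o,j-H,b,.072,.003),S(200,110)),("scene",lid(o,j+H,g,.072,.003),S(580,185)),
       ("wrist",P(o,.136,f,.013),V(166,184)),("wrist",lid(o,j-H,b),V(370,322)),("wrist",lid(o,j-H,b,.072,.003),V(372,266)),("wrist",P(o,.078,j,.129),V(127,545))]
    r=[(fish(W,X) if n=="wrist" else proj(n,X,C[n]))-q for n,X,q in L]
    q=np.array([proj("top",P(o,.125,a,.031),C["top"]) for a in ths])[:,0]; r.append(np.array([q.min(),q.max()])-[T(75,0)[0],T(503,0)[0]])
    q=np.array([fish(W,P(o,.125,a,.031)) for a in ths])[:,0]; r.append(np.array([q.min(),q.max()])-[V(62,0)[0],V(682,0)[0]])
    r=np.array(r)
    if v:
        for l,e in zip(L+["dt","dw"],r): print(l[0],e.round(1))
    return r.ravel()
s=least_squares(res,[.57,.0,2.86,.93,.6,.88],loss="soft_l1")
print(s.x.round(4),np.degrees(s.x[2:]).round(1));res(s.x,1)
E
```

```text
Traceback (most recent call last):
  File "h.py", line 13, in fish
    p=c["R"]@np.asarray(X)+c["t"]; th=np.arctan2(np.hypot(p[0],p[1]),p[2]); K=get_calibration("wrist")["intrinsics"]
                                                                              ~~~~~~~~~~~~~~~^^^^^^^^^
ValueError: time passes only in moves, steps and waits
```

```bash
sed -i 's/; K=get_calibration("wrist")\["intrinsics"\]/; K=np.array([[371.6483,0,313.63],[0,371.6483,235.8905],[0,0,1.]])/' h.py
cat > fit.py <<'E'
from h import *
C={n:get_calibration(n) for n in("scene","top")}; W=dict(np.load("w1.npz"))
def T(x,y): return np.array([230+x/4.8,180+y/4.8])-.4
def S(x,y): return np.array([240+x/5,170+y/5])-.4
def V(x,y): return np.array([190+x/3,110+y/3])-.3
ths=np.linspace(0,2*np.pi,90)
def res(p,v=0):
    o=p[:2]; f,th,b,g=p[2:]; j=f+th
    L=[("top",P(o,.078,j,.129),T(370,316)),("scene",P(o,.078,j,.129),S(339,296)),
       ("top",P(o,.136,f,.013),T(226,468)),("scene",P(o,.136,f,.013),S(145,388)),
       ("scene",lid(o,j-H,b),S(243,126)),("scene",lid(o,j+H,g),S(535,190)),
       ("scene",lid(o,j-H,b,.072,.003),S(200,110)),("scene",lid(o,j+H,g,.072,.003),S(580,185)),
       ("wrist",P(o,.136,f,.013),V(166,184)),("wrist",lid(o,j-H,b),V(370,322)),("wrist",lid(o,j-H,b,.072,.003),V(372,266)),("wrist",P(o,.078,j,.129),V(127,545))]
    r=[(fish(W,X) if n=="wrist" else proj(n,X,C[n]))-q for n,X,q in L]
    q=np.array([proj("top",P(o,.125,a,.031),C["top"]) for a in ths])[:,0]; r.append(np.array([q.min(),q.max()])-[T(75,0)[0],T(503,0)[0]])
    q=np.array([fish(W,P(o,.125,a,.031)) for a in ths])[:,0]; r.append(np.array([q.min(),q.max()])-[V(62,0)[0],V(682,0)[0]])
    r=np.array(r)
    if v:
        for l,e in zip(L+["dt","dw"],r): print(l[0],e.round(1))
    return r.ravel()
s=least_squares(res,[.57,.0,2.86,.93,.6,.88],loss="soft_l1")
print(s.x.round(4),np.degrees(s.x[2:]).round(1));res(s.x,1)
E
python3 fit.py
```

```text
[5.7240e-01 2.4000e-03 2.8713e+00 9.2620e-01 5.8110e-01 8.7770e-01] [164.5  53.1  33.3  50.3]
top [-1.  -0.3]
scene [0.  1.1]
top [-0.3  0.3]
scene [-0.9  0.8]
scene [-0.4  1.2]
scene [-0.1  2. ]
scene [ 0.5 -0.4]
scene [-2.1  0.6]
wrist [-0.2 -0.4]
wrist [0.5 1.3]
wrist [-0.1 -0.8]
wrist [0.6 6.6]
d [-0.7 -1. ]
d [ 1.  -1.8]
```

```bash
cat >> h.py <<'E'
O=np.array([.5725,.0015]); F=2.871; TH=.926
def press(az,a0):
    ok=False
    for a in np.r_[np.arange(a0,.25,-.15),.25]:
        r=arm.line_to(arcpt(az,a),speed=.08,max_force=22)
        print(round(a,2),r,arm.current_tool_pos().round(4),arm.current_contact_force().round(1))
        if r: return
    p=arcpt(az,0); p[2]=.106
    r=arm.line_to(p,speed=.03,max_force=22); print("end",r,arm.current_tool_pos().round(4),arm.current_contact_force().round(1))
E
python3 - <<'E'
from h import *
az=F+TH-H
press(az,.75)
print(arm.current_time())
E
```

```text
0.75 False [0.5281 0.0597 0.1496] [-0.7  0.1  0.6]
0.6 False [0.5234 0.0652 0.1424] [-0.1  0.   0.8]
0.45 False [0.5202 0.0691 0.1351] [ 0.2 -0.2  0.3]
0.3 False [0.5178 0.0722 0.1271] [0.4 0.5 0.4]
0.25 False [0.5175 0.0729 0.1246] [-0.2 -1.   0.4]
end True [0.5177 0.0763 0.1091] [-0.9  1.  15.1]
7.2833
```

```bash
python3 - <<'E'
from h import *
p=arm.current_tool_pos(); p[2]=.25
arm.line_to(p,speed=.2)
az=F+TH+H
q=arcpt(az,.9); q[2]=.25
arm.line_to(q,speed=.25)
c=get_calibration("wrist"); np.savez("w2.npz",R=c["R"],t=c["t"])
cv2.imwrite("pics/w2.png",camera("wrist"))
cv2.imwrite("pics/s2.png",cv2.resize(camera("scene")[160:290,230:390],(738,600),interpolation=2))
print(arm.current_time(),arm.current_tool_pos())
E
```

```text
9.025 [ 0.61204161 -0.04878197  0.24963961]
```

View pics/s2.png

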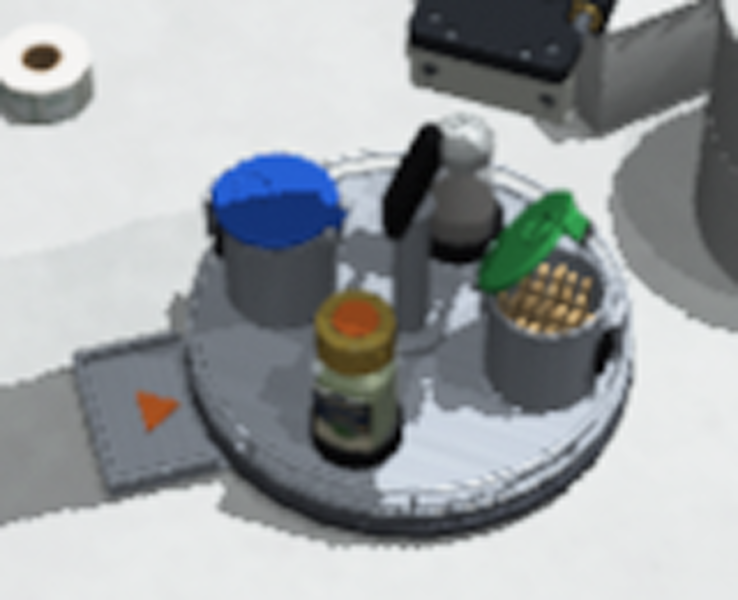

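View pics/w2.png

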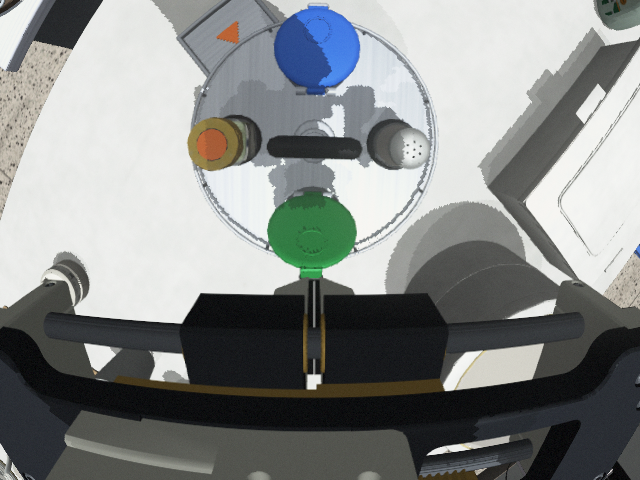

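```bash
python3 - <<'E'
import cv2
a=cv2.imread("pics/w2.png")[0:150,170:370]; cv2.imwrite("pics/w2a.png",cv2.resize(a,(800,600),interpolation=2))
a=cv2.imread("pics/w2.png")[130:285,180:380]; cv2.imwrite("pics/w2b.png",cv2.resize(a,(760,589),interpolation=2))
E
```

```text
(no output)
```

View pics/w2a.png

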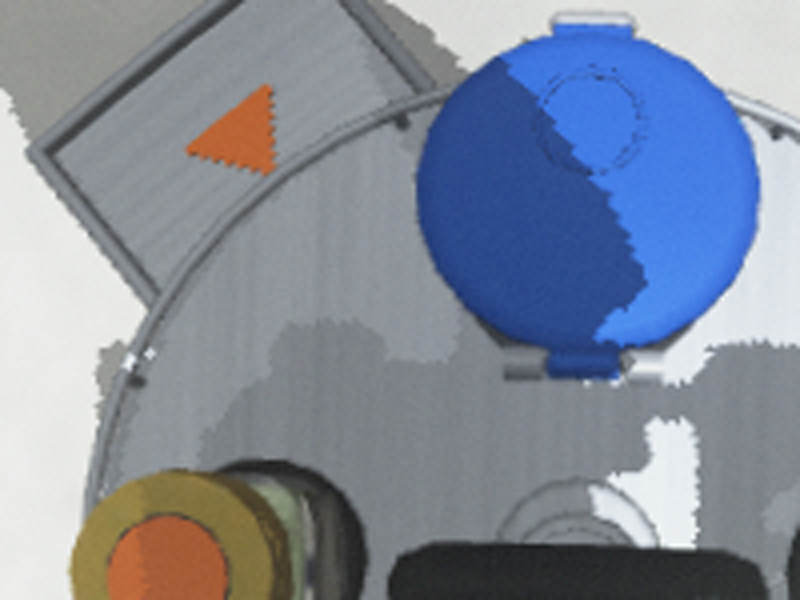

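View pics/w2b.png

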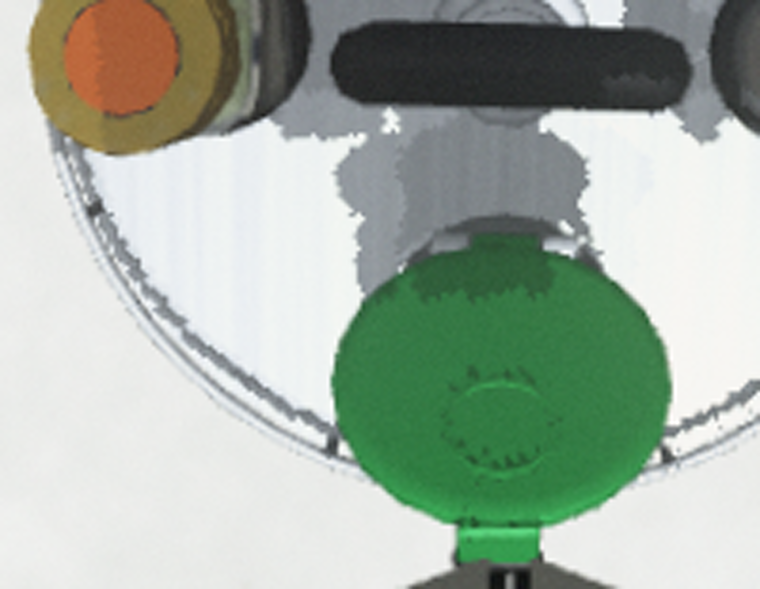

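```bash
python3 - <<'E'
from h import *
W=dict(np.load("w2.npz"))
def res(p,v=0):
    o=p[:2]; f,th,b,g=p[2:]; j=f+th
    L=[("arrow",P(o,.136,f,.013),(238,43.5)),("bpad",lid(o,j-H,b),(317.7,30)),("dot",P(o,.078,j,.129),(211.7,144.9)),
     ("gpad",lid(o,j+H,g),(312.8,241.2)),("h1",P(o,.031,j,.166),(267,147)),("h2",P(o,-.031,j,.166),(362,147.8))]
    r=np.array([fish(W,X)-np.array(q) for n,X,q in L])
    if v:
        for l,e in zip(L,r): print(l[0],e.round(1))
    return r.ravel()
s=least_squares(res,[.57,.0,2.86,.93,.0,.88])
print(s.x.round(4),np.degrees(s.x[2:]).round(1));res(s.x,1)
for b in(0,.06,.12):
  print(b,fish(W,lid(s.x[:2],s.x[2]+s.x[3]-H,b)), proj("scene",lid(s.x[:2],s.x[2]+s.x[3]-H,b)))
E
```

```text
[ 0.5721  0.003   2.8788  0.9014 -0.0286  0.9013] [164.9  51.6  -1.6  51.6]
arrow [-1.3 -1.7]
bpad [-0.5 -0. ]
dot [ 0.5 -0. ]
gpad [-0. -0.]
h1 [ 0.  -0.1]
h2 [0.7 1.1]
0 [317.19251017  29.70584032] [283.97587089 201.441147  ]
0.06 [317.2149712   29.29032396] [284.09041669 200.68550405]
0.12 [317.23281658  29.08885461] [284.2713918  199.95522206]
```

```bash
cat >> h.py <<'E'
O=np.array([.5722,.0025]); F=2.877; TH=.908
def probe(az):
    p=arcpt(az,0); p[2]=.118; arm.line_to(p,speed=.1)
    p[2]=.106; r=arm.line_to(p,speed=.015,max_force=3); print("probe",r,arm.current_tool_pos().round(4),arm.current_contact_force().round(1))
E
python3 - <<'E'
from h import *
az=F+TH+H
press(az,1.0)
p=arm.current_tool_pos(); p[2]=.125; arm.line_to(p,speed=.1)
probe(az)
p=arm.current_tool_pos(); p[2]=.25; arm.line_to(p,speed=.2)
print(arm.current_time())
c=get_calibration("wrist"); np.savez("w3.npz",R=c["R"],t=c["t"])
cv2.imwrite("pics/w3.png",camera("wrist"))
cv2.imwrite("pics/s3.png",cv2.resize(camera("scene")[160:290,230:390],(738,600),interpolation=2))
E
```

```text
1.0 False [ 0.6091 -0.0463  0.1583] [-0.2 -0.8 -0.2]
0.85 False [ 0.6135 -0.0531  0.1529] [-1.1  0.2 -0.2]
0.7 False [ 0.6174 -0.0585  0.1468] [-1.  -0.1  0.1]
0.55 False [ 0.6209 -0.0631  0.1399] [-0.7 -0.8 -0.1]
0.4 False [ 0.6238 -0.0669  0.1323] [-0.8 -0.6  0.2]
0.25 False [ 0.626  -0.0698  0.1241] [-0.2 -0.4  0.2]
end True [ 0.6293 -0.071   0.1092] [-2.1  1.7 12.6]
probe True [ 0.6285 -0.0721  0.1096] [-0.3  0.6  6.7]
14.2583
```

View pics/s3.png

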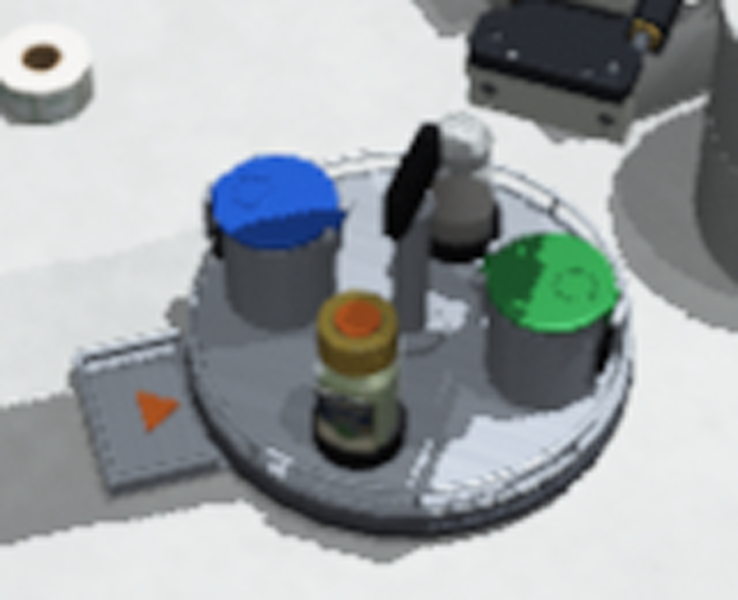

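View pics/w3.png

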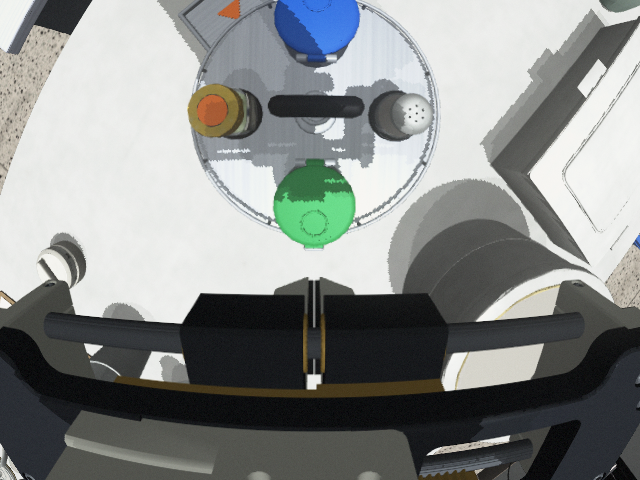

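```bash
python3 - <<'E'
from h import *
j=F+TH; az=j-H
q=arcpt(az,0); q[2]=.25; arm.line_to(q,speed=.25)
q[2]=.125; arm.line_to(q,speed=.15)
probe(az)
q[2]=.28; arm.line_to(q,speed=.25)
for y in (j-np.pi,F-np.pi):
  for z in (.138,.26): print(y,z,kin.inverse_kinematics(np.r_[O,z],[-H,0,y]))
open_gripper()
arm.move_pose(np.r_[O,.28],[-H,0,j-np.pi])
print(arm.current_time(),arm.current_tool_pos())
c=get_calibration("wrist"); np.savez("w4.npz",R=c["R"],t=c["t"])
cv2.imwrite("pics/w4.png",camera("wrist"))
E
```

```text
probe True [0.5164 0.0776 0.1095] [-0.6  0.1  7.2]
0.6434073464102066 0.138 [-0.2589716   0.44078983  0.22211553  1.82503566 -0.12135823  0.88890389
  2.23342985]
0.6434073464102066 0.26 [-0.30578397  0.32333245  0.27907129  1.67435021 -0.09572351  1.15730151
  2.21227761]
-0.26459265358979334 0.138 [-0.38784506  0.45486809  0.40366454  1.83600552 -0.22299353  0.89519548
  1.42559742]
-0.26459265358979334 0.26 [-0.42697718  0.33275486  0.44520156  1.68425486 -0.1540839   1.1593699
  1.36492602]
20.85 [0.57211284 0.00277493 0.27997308]
```

View pics/w4.png

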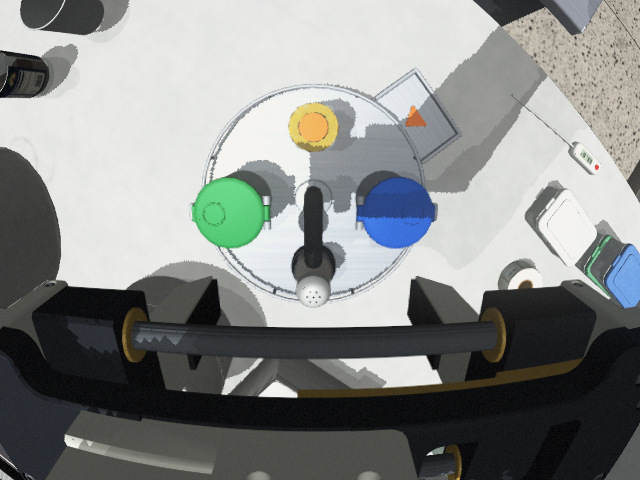

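```bash
python3 - <<'E'
import cv2
a=cv2.imread("pics/w4.png")[60:310,180:480]; cv2.imwrite("pics/w4c.png",cv2.resize(a,(720,600),interpolation=2))
E
```

```text
(no output)
```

View pics/w4c.png

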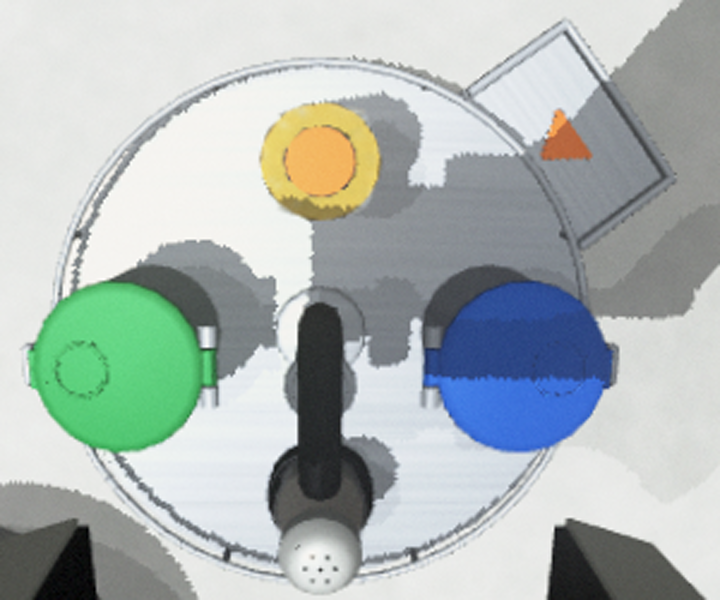

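```bash
cat > f4.py <<'E'
from h import *
def fit(wf,pts):
    W=dict(np.load(wf))
    def res(p,v=0):
        o=p[:2]; f,th=p[2:4]; j=f+th
        D=dict(arrow=P(o,.136,f,.013),dot=P(o,.078,j,.129),gpad=lid(o,j+H,0),bpad=lid(o,j-H,0),h1=P(o,.031,j,.164),h2=P(o,-.031,j,.164))
        r=np.array([fish(W,D[n])-np.array(q) for n,q in pts.items()])
        if v:
            for l,e in zip(pts,r): print(l,e.round(1))
        return r.ravel()
    s=least_squares(res,[O[0],O[1],F,TH]); print(s.x.round(4)); res(s.x,1); return s.x
E
python3 - <<'E'
from f4 import *
fit("w4.npz",dict(arrow=(405.2,126.1),dot=(313.1,126.9),gpad=(214,213.6),bpad=(412.3,214),h1=(313.6,186)))
E
```

```text
[5.7090e-01 2.2000e-03 2.8631e+00 9.1860e-01]
arrow [ 1.9 -1.3]
dot [ 0.  -1.1]
gpad [-1.3 -0.7]
bpad [ 0.6 -0.5]
h1 [-0.7  2.9]
```

```bash
cat >> h.py <<'E'
O=np.array([.5715,.0023]); F=2.868; J0=3.783
E
python3 - <<'E'
from h import *
arm.move_pose(np.r_[O,.24],[-H,0,J0-np.pi])
print(arm.line_to(np.r_[O,.138],speed=.1,max_force=10))
print(arm.current_contact_force().round(1),arm.current_tool_pos())
cv2.imwrite("pics/w5.png",camera("wrist"))
close_gripper(25)
print(arm.current_finger_gap(),arm.current_contact_force().round(1),arm.current_torque().round(2),arm.current_tool_pos(),arm.current_tool_rot(),arm.current_time())
c=get_calibration("wrist"); np.savez("w6.npz",R=c["R"],t=c["t"])
cv2.imwrite("pics/w6.png",camera("wrist"))
E
```

```text
False
[-0.6  0.2  0.1] [0.5719811  0.00228179 0.13865941]
0.149301370308923 [-0.4 -2.   5.1] [-0.06  0.26  0.06] [0.57193815 0.00187783 0.13854407] [-1.57159968e+00 -6.69932182e-04  6.40938326e-01] 23.5917
```

View pics/w6.png

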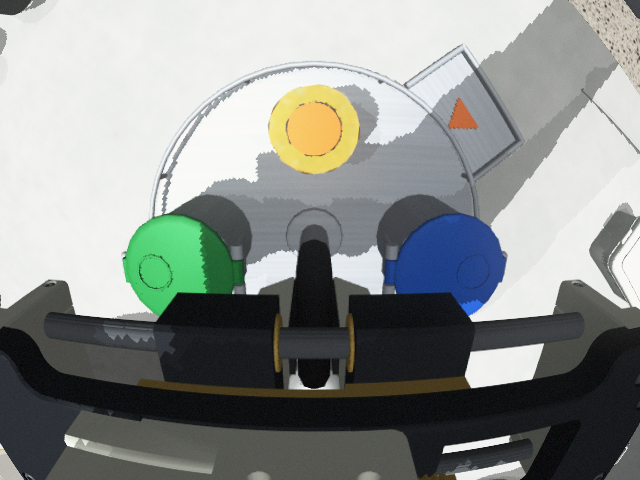

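```bash
python3 - <<'E'
from h import *
p0=arm.current_tool_pos()
y0=.6416; y1=F-np.pi
for y in np.linspace(y0,y1,10)[1:]:
    arm.move_pose(np.r_[O,.1385],[-H,0,y])
    f=arm.current_contact_force(); print(round(y,3),arm.current_tool_rot()[2].round(3),arm.current_tool_pos().round(4),f.round(1),arm.current_torque().round(2))
    if np.linalg.norm(f)>40: print("STOP");break
arm.sleep(.3)
print(arm.current_time(),arm.current_finger_gap(),arm.current_tool_rot())
c=get_calibration("wrist"); np.savez("w7.npz",R=c["R"],t=c["t"])
w=camera("wrist"); cv2.imwrite("pics/w7.png",w); cv2.imwrite("pics/w7c.png",cv2.resize(w[40:310,120:480],(800,600),interpolation=2))
cv2.imwrite("pics/t7.png",camera("top"))
cv2.imwrite("pics/s7.png",cv2.resize(camera("scene")[140:290,210:390],(720,600),interpolation=2))
E
```

```text
0.54 0.542 [0.572  0.002  0.1388] [ 2.1 -1.8  2. ] [-0.31 -0.19 -0.41]
0.438 0.442 [0.5719 0.002  0.1388] [ 0.6 -2.8  6.1] [-0.38 -0.07 -0.46]
0.337 0.34 [0.572 0.002 0.139] [-0.4 -1.9  7.4] [-0.44  0.07 -0.36]
0.235 0.239 [0.5721 0.0021 0.139 ] [ 0.5 -2.   9. ] [-0.32 -0.01 -0.34]
0.133 0.137 [0.5722 0.0021 0.1391] [ 1.4 -2.   8.5] [-0.36 -0.34 -0.27]
0.031 0.035 [0.5721 0.0021 0.1391] [ 1.4 -2.8  8.7] [-0.36 -0.23 -0.29]
-0.07 -0.066 [0.5722 0.0022 0.1391] [ 1.5 -2.   9.7] [-0.43 -0.22 -0.32]
-0.172 -0.168 [0.5721 0.0021 0.1391] [ 1.  -1.3  9.1] [-0.47 -0.13 -0.27]
-0.274 -0.27 [0.5721 0.0022 0.1392] [-0.  -2.3 10.4] [-0.41 -0.09 -0.35]
26.1917 0.14932246388433185 [-1.57044240e+00 -1.30395388e-03 -2.69256372e-01]
```

View pics/w7c.png

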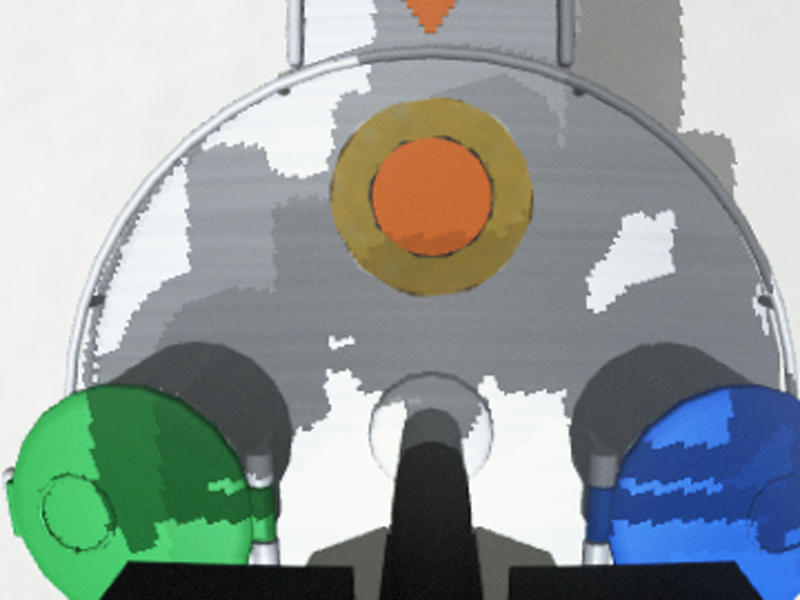

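View pics/s7.png

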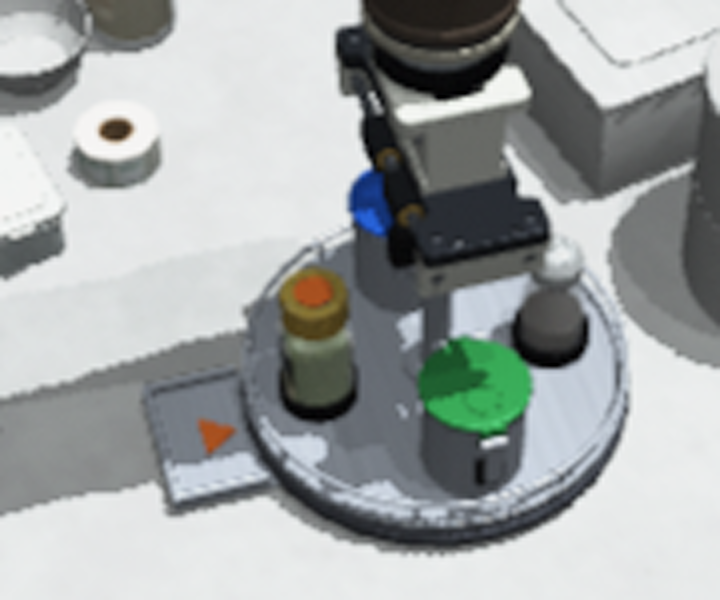

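```bash
python3 - <<'E'
from f4 import *
print(arm.current_finger_gap(),abs(arm.current_qvel()).max(),arm.current_contact_force())
X=lambda x,y:(120+x/2.2222-.3,40+y/2.2222-.3)
fit("w7.npz",dict(arrow=X(431,33),dot=X(431.5,196),gpad=X(78,512)))
hand_in(); print(arm.current_time())
E
```

```text
0.1529883208543935 0.0006776379552800055 [ 0.82106625 -2.49751777  7.97959188]
[ 5.7180e-01  2.7000e-03  2.8726e+00 -5.5000e-03]
arrow [ 0. -2.]
dot [0.8 0.4]
gpad [-1.2  1.1]
the job is handed in; nothing more can be done
the job is handed in; nothing more can be done
```

The job is handed in: both lids are shut, the marked jar stands at the front, and the gripper still holds the black handle.

- **Lids:** I pressed the blue lid, then the green, until the fingertip met a firm stop at about 109 mm. I then touched each pad lightly, and both stopped at about 109.5 mm, against 110 mm for a shut lid. Those touches reached 6.7–7.2 N, more than the 3 N I meant, so they are not purely gentle checks. The pictures also show both lids flat. I did not observe the click of either catch directly.
- **Turntable:** I gripped the handle at 25 N, and the opening read 14 mm, which matches its thickness. I turned it about 52°; the last fit from the wrist picture put the marked jar 0.3° (0.0055 rad) from the arrow. In that picture the arrow tip, orange dot and post all lie on one line to within about half a pixel.
- **At hand-in:** The arm was still, with about 8 N of vertical force and 2.5 N sideways. The clock read 26 s just before the final check. The loose items visible in the last scene view looked undisturbed; I did not measure their positions.

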